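# Stack a bottle closure on the centring post

### The arm

A 7-joint arm with a two-finger parallel gripper is mounted at the origin on the work surface. World frame = base frame: x ahead of the robot, y to its left, z up, the work surface at z = 0. Lengths are in m, angles in rad, forces in N, time in s.
With the tool pointing down it reaches from about 0.425 to 0.925 m from the base axis. Payload 6.8 kg.
Tool frame: the origin (TCP) lies between the finger pads; the fingertips stand r.tcp_to_tips ahead of it and the grasp point (between the pads) lies 3 mm ahead of it (r.tcp_to_tips is the distance from the TCP to the fingertips, in m); z points along the fingers, y is the line along which they close (so a half turn about z gives the same grasp; the last joint's range is limited). The gripper opens to 85 mm and grips with 20 to 120 N. Pads are 22 mm wide; open, the fingers measure 114 mm over their backs; the gripper's body (76 mm by 85 mm) begins 54 mm behind the grasp point. The pads swing forward as they close: fully open they stand 13 mm farther back than shut.
Start: joints at [1.012, 0.477, 0.022, 1.555, -0.011, 1.109, -0.083], TCP at [0.294, -0.608, 0.23] pointing down, gripper open.
Joint ranges: [-2.96, 2.96], [-0.34, 2.1], [-1.41, 1.46], [0.24, 2.44], [-1.37, 4.51], [0.17, 1.92], [-2.96, 2.96]. Speed limits (rad/s): [2.39, 2.39, 3.14, 3.14, 3.14, 3.14, 3.14].

### API

Orientations are given as a rotation vector (axis times angle).
In Python, from bench import r gives the robot as it stands. The module is installed in compiled form; this text tells all that it offers.
- The arm moves only by the tool step_arm, never from a script. Its argument "moves" is a list of rows, each an object of numbers: "rx", "ry", "rz": the turn, a rotation vector about the tool's x, y, z in degrees; "dx", "dy", "dz": the shift along the tool's x, y, z in mm; "gripper": the opening, from -1 (shut) to 1 (fully open). In form: [{"rx": .., "ry": .., "rz": .., "dx": .., "dy": .., "dz": .., "gripper": ..}, ...]. A call has 1 to 20 rows; each row shifts and turns the commanded pose from where the row before left it, along the tool's axes as they then stand; what a row does not reach is not made up. A row lasts 1/8 s, in which the tool goes at most 62.5 mm and 10.7 degrees, less where a joint would pass 70% of its speed; a pose out of reach is approached as far as the arm can. A call is refused whole if a number of a shift passes 62.5 or a number of a turn 10.7, either way. A call with a gripper value outside its range is refused whole. The fingers move at their own pace and stop on an object; "grip_force" is the grip in N (left out, the last holds). Time passes only in rows, so rows that do not move let the fingers close. It gives the time, the measured TCP pose, the force, the opening and the grip force at its end, in the units of the state.
- r.get_obs(): the state, without advancing time (a new reading comes with each control period).
- r.grab_frame(name): name is "scene" or "top" or "wrist"; returns the picture (480x640x3 uint8, blue, green, red); there is no depth.
- r.camera_info(name): a dict with "mtx" (3x3 intrinsics, pixels), "rvec" (rotation vector, rad) and "tvec" (3), from world to camera coordinates, as OpenCV has them. Camera axes: x right, y down, z forward; pixel columns grow to the right and rows downward; lengths in m; the calibration is good to about 2 mm. A picture is of the moment at which its call begins: read the wrist's pose just before it. camera_info takes no time and is no camera call; for the wrist camera it gives the pose at the moment of the call.
- r.hand_in(): hands the job in; it is judged then, once.
The state is a dict: "clock": time; "joints": joint angles; "qvel": joint speeds; "tau": joint torques, N m; "tcp_pos": TCP position; "orientation": TCP orientation; "contact_force": force on the tool from outside, world axes, zero at the start; "moment": the same for the moment, N m; "grip_width": finger opening in m; "gripper_force": force on a finger pad.
Only numpy, scipy, OpenCV 4.12 (cv2) and the standard library are available. Lean on these libraries where they do the work, as an engineer would, in place of code of your own. Each camera call takes 0.05 s, during which the arm holds its last target. There are 200 camera calls.

### The job

Put the two parts of a large bottle's closure together on the centring post: lower the wide flanged adapter over the post, flange down, until it sits fully home on the round base plate, then lower the small flanged bush over the post onto the adapter, also flange down and fully home. Lower them gently rather than letting them drop, and leave the blind cover, the flanged part with no hole, where it stands.

Things in the scene. Friction and masses are not known exactly. Their poses are not given: they have to be found in the camera images.
- stand: Fixed assembly stand: a dark steel round base plate, 130 mm in diameter and 15 mm thick, with one upright steel centring post in its middle. The post is 24 mm in diameter up to 75 mm above the bench, then tapers to a blunt tip 8 mm wide at 93 mm above the bench. Origin at the centre of the plate's underside, on the bench; z up along the post. It does not move during the task but stands in a different place each time.
- adapter: The wide flanged adapter: loose aluminium part, 0.3 to 0.5 kg, lying flange down. Round flange 100 mm in diameter and 10 mm thick at the bottom, round hub 48 mm in diameter above it, 40 mm high in all, with a 32 mm hole right through along its axis. Origin on the axis at the flange's underside; z along the axis, from flange to hub. Grip it by the hub. Seated on the stand its origin is 15 mm above the bench.
- bush: The small flanged bush: loose aluminium part, 0.15 to 0.25 kg, lying flange down. Round flange 70 mm in diameter and 8 mm thick at the bottom, round hub 44 mm in diameter above it, 38 mm high in all, with a 32 mm hole right through along its axis. Origin on the axis at the flange's underside; z along the axis, from flange to hub. Grip it by the hub. Seated on the adapter's hub its origin is 55 mm above the bench.
- blind: Blind cover, to be left alone: loose aluminium part like the others but solid, with a closed flat top and no hole. Flange 85 mm in diameter and 9 mm thick at the bottom, knob 46 mm in diameter above it, 38 mm high in all. Origin on the axis at the flange's underside; z up.
There are look-alikes about, which are no part of the job. Leave any pink look-alike of the adapter alone.

How it is judged:
On the way:
1. the wide adapter sits flange down on the stand's base plate, over the post, before the bush is put there (z of adapter in the frame of stand below 0.021 m and horizontal distance between adapter and stand below 0.012 m and angle between adapter's own z axis and vertical below 0.17 rad), for 0.2 s.
At the end, for the whole second after the job is handed in: The adapter is on the post with its flange underside no more than 6 mm above the base plate, the bush is on the post with its flange underside within 6 mm of the top of the adapter's hub, both within 12 mm of the post's axis, flange down within 10 degrees of level, and at rest (all of step 1 and z of bush in the frame of adapter between 0.034 and 0.046 m and horizontal distance between bush and stand below 0.012 m and angle between bush's own z axis and vertical below 0.17 rad and linear speed of each of adapter, bush below 0.02 m/s); the robot touches nothing.
It fails at once if the adapter or the bush is dropped down the post (falls faster than 0.6 m/s while around it) ((horizontal distance between adapter and stand below 0.02 m and z of adapter in the frame of stand below 0.093 m and linear speed of adapter above 0.6 m/s) or (horizontal distance between bush and stand below 0.02 m and z of bush in the frame of stand below 0.093 m and linear speed of bush above 0.6 m/s)).
It fails at once if the blind cover is moved by more than 30 mm or tipped over (distance of blind from where it was at the start of the episode above 0.03 m or angle between blind's own z axis and vertical above 0.5 rad).
It also fails if it takes over 61 s, if anything falls off the work surface, if the arm or the gripper's body presses on something with over 40 N, if the wrist force passes 120 N, or if a joint passes its speed limit or range.

## Working session

There is one attempt and no reset: what is moved stays moved. The work goes in short steps, Python scripts to look and compute and a tool call to move; the robot and the scene stay as the last step left them, time stands still between calls to the robot, and variables do not carry over. Pictures are saved under pics/ and viewed, at most 12 in all, crops included, and the job is handed in when it is done.

Besides the shell and the picture viewer there is one more tool, called as name([rows], argument=value, ...), one row to a line, values as JSON. step_arm: Moves the arm, as the interface text tells. Its arguments: {"type":"object","properties":{"moves":{"type":"array","items":{"type":"object","properties":{"rx":{"type":"number"},"ry":{"type":"number"},"rz":{"type":"number"},"dx":{"type":"number"},"dy":{"type":"number"},"dz":{"type":"number"},"gripper":{"type":"number"}}}},"grip_force":{"type":"number"}},"required":["moves"]}

```bash
mkdir -p pics; python3 - <<'E'
from bench import r
import cv2
o=r.get_obs();print(o['clock'],o['tcp_pos'],o['orientation'],o['grip_width'],r.tcp_to_tips)
for n in ['scene','top']:
    cv2.imwrite(f'pics/{n}1.png',r.grab_frame(n));c=r.camera_info(n);print(n,c)
E
```

```text
0.0 [ 0.29380964 -0.60702913  0.22873928] [-3.06040400e+00 -7.01792224e-01  8.31808588e-04] 0.08517131116502104 0.022
scene {'mtx': array([[484.40769468,   0.        , 322.24980298],
       [  0.        , 484.40769468, 240.81882691],
       [  0.        ,   0.        ,   1.        ]]), 'rvec': array([ 1.41753901,  2.06748285, -0.94309762]), 'tvec': array([ 0.1790968 , -0.25931185,  1.29341028])}
top {'mtx': array([[488.75285368,   0.        , 315.63884673],
       [  0.        , 488.75285368, 238.39698825],
       [  0.        ,   0.        ,   1.        ]]), 'rvec': array([ 2.17219404, -2.14798232,  0.15894825]), 'tvec': array([-0.01771363,  0.4657295 ,  0.75272167])}
```

View pics/scene1.png

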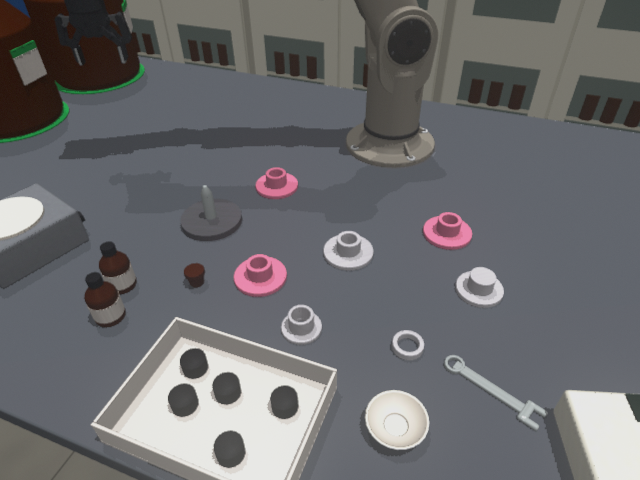

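View pics/top1.png

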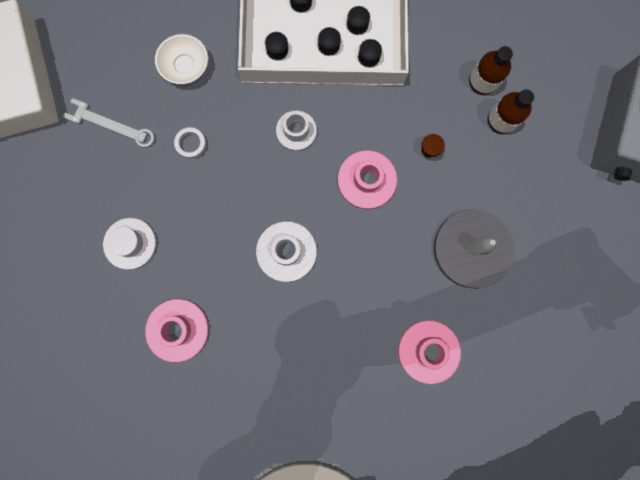

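Top view candidates. For the adapter: grey at (287,251), pink look-alikes at (367,180), (177,330) and (430,352). For the bush: small grey with a hole at (296,130); closed blind at (130,243), loose ring at (190,142). The stand is at (475,248). I choose grey (287,251) as the adapter and (296,130) as the bush.

```bash
cat > h.py <<'E'
import cv2, numpy as np
from bench import r
def ray(c,uv,z):
    R,_=cv2.Rodrigues(c['rvec']);o=-R.T@c['tvec'].ravel()
    d=R.T@np.linalg.inv(c['mtx'])@np.array([*uv,1.]);return o+d*(z-o[2])/d[2]
def proj(c,p): return cv2.projectPoints(np.array([p],float),c['rvec'],c['tvec'],c['mtx'],None)[0].ravel()
def flange(c,mask,seed,z):
    "centre, radius of the blob at seed, outline rays cast to height z"
    n,l,s,_=cv2.connectedComponentsWithStats(mask.astype(np.uint8))
    x,y=seed;w=l[y-25:y+25,x-25:x+25];w=w[w>0];k=np.bincount(w).argmax()
    cn=max(cv2.findContours((l==k).astype(np.uint8),cv2.RETR_EXTERNAL,cv2.CHAIN_APPROX_NONE)[0],key=cv2.contourArea)
    h=cv2.convexHull(cn)[:,0]
    P=np.array([ray(c,p,z)[:2] for p in h],np.float32)*1000
    e=cv2.fitEllipse(P);return np.round(e[0],1),np.round(e[1],1)
E
python3 - <<'E'
from h import *
im=cv2.imread('pics/top1.png');c=r.camera_info('top')
hsv=cv2.cvtColor(im,cv2.COLOR_BGR2HSV)
white=(hsv[...,2]>120)&(hsv[...,1]<60)
for n,s,z in [('adapter',(287,251),.008),('bush',(296,130),.006),('blind',(130,243),.007)]: print(n,flange(c,white,s,z))
print(hsv[270,460],hsv[330,560],hsv[230,560],hsv[225,460])
dark=(hsv[...,1]<45)&(hsv[...,2]<110)
dark[:200]=0;dark[300:]=0
print('stand',flange(c,dark,(465,260),.014))
s=cv2.imread('pics/scene1.png');cs=r.camera_info('scene');hs=cv2.cvtColor(s,cv2.COLOR_BGR2HSV);w=(hs[...,2]>120)&(hs[...,1]<60)
for n,q,z in [('adapter',(348,250),.008),('bush',(301,325),.006)]: print(n,flange(cs,w,q,z))
print('tip top ray',ray(c,(490,243),.093),'scene',ray(cs,(206,187),.093))
a=cv2.resize(im[90:300,240:520],None,fx=2.8,fy=2.8,interpolation=2);cv2.imwrite('pics/crop1.png',a)
E
```

```text
adapter (array([447.6,  36.2]), array([101.3, 113.5]))
bush (array([657.,  23.]), array([72.2, 73.8]))
blind (array([458. , 294.6]), array([87.3, 88.4]))
[140  14 110] [110  26 118] [111  22 118] [135  14 106]
stand (array([ 387.4, -359.1]), array([277.3, 377.3]))
adapter (array([441.9,  36. ]), array([ 99.4, 112.4]))
bush (array([648.9,  21.5]), array([69.3, 85.5]))
tip top ray [ 0.45393912 -0.270012    0.093     ] scene [ 0.4574874  -0.26707457  0.093     ]
```

View pics/crop1.png

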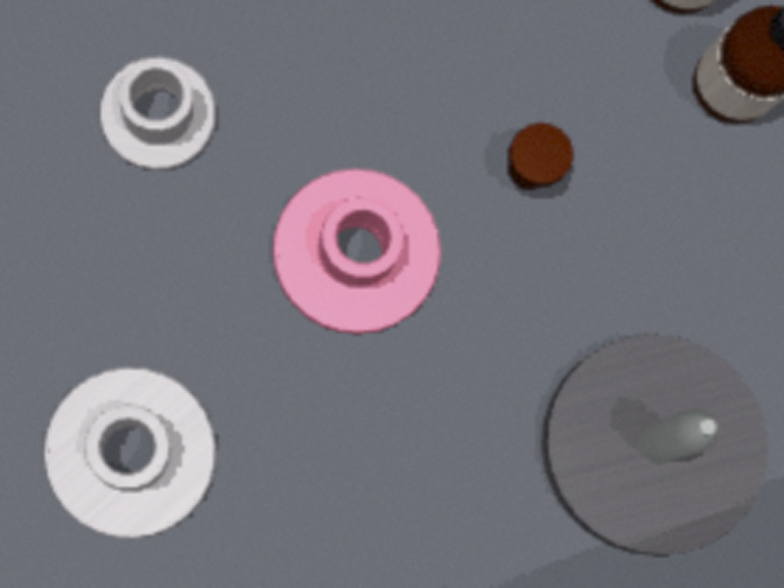

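The crop confirms it. The grey adapter with a hole is at crop (131,452), the small grey bush at (158,112), and the stand plate at (657,444) with the post tip at (708,427). The pink one is a look-alike.

```bash
cat >> h.py <<'E'
def circ(c,mask,seed,z):
    n,l,s,_=cv2.connectedComponentsWithStats(mask.astype(np.uint8))
    x,y=seed;w=l[y-25:y+25,x-25:x+25];w=w[w>0];k=np.bincount(w).argmax()
    cn=max(cv2.findContours((l==k).astype(np.uint8),cv2.RETR_EXTERNAL,cv2.CHAIN_APPROX_NONE)[0],key=cv2.contourArea)
    P=np.array([ray(c,p,z)[:2] for p in cn[:,0]],np.float32)*1000
    q,rad=cv2.minEnclosingCircle(P);return np.round(q,1),round(2*rad,1)
E
python3 - <<'E'
from h import *
im=cv2.imread('pics/top1.png');c=r.camera_info('top');hsv=cv2.cvtColor(im,cv2.COLOR_BGR2HSV)
white=(hsv[...,2]>120)&(hsv[...,1]<60)
for n,s,z in [('adapter',(287,251),.008),('bush',(296,130),.006)]: print(n,circ(c,white,s,z))
# dark plate: hue redder than bench
pl=((hsv[...,0]>122)|(hsv[...,1]<17)).astype(np.uint8);pl=cv2.morphologyEx(cv2.medianBlur(pl,5),cv2.MORPH_OPEN,np.ones((5,5)))
pl[:190]=0;pl[310:]=0;pl[:,:420]=0;pl[:,530:]=0
print('stand',circ(c,pl,(465,260),.015),'by eye',ray(c,(474.6,248.6),.013)*1000,'tip',ray(c,(492.9,242.5),.093)*1000)
print('adapter eye',ray(c,(286.8,251.4),.008)*1000, 'bush hub', ray(c,(240+156/2.8,90+98/2.8),.038)*1000,'adapter hub',ray(c,(240+134/2.8,90+446/2.8),.04)*1000)
E
```

```text
adapter (array([447.2,  32.8]), 117.3)
bush (array([657.4,  22.4]), 75.4)
stand (array([ 454.9, -271.8]), 132.6) by eye [ 454.55527399 -274.28592909   13.        ] tip [ 454.73835177 -274.36188769   93.        ]
adapter eye [446.80355981  34.34817875   8.        ] bush hub [651.90166784  22.15130728  38.        ] adapter hub [446.8146627   31.31411234  40.        ]
```

step_arm([
  {"rz": 8.6, "dz": -20},
  {"rz": 8.6},
  {"rz": 8.6},
])

```text
invalid input at $.moves[0]: expected keys rx, ry, rz, dx, dy, dz, gripper
```

step_arm([
  {"rx": 0, "ry": 0, "rz": 8.6, "dx": 0, "dy": 0, "dz": -20, "gripper": 1},
  {"rx": 0, "ry": 0, "rz": 8.6, "dx": 0, "dy": 0, "dz": 0, "gripper": 1},
  {"rx": 0, "ry": 0, "rz": 8.6, "dx": 0, "dy": 0, "dz": 0, "gripper": 1},
])

```text
clock: 0.48
tcp_pos: [0.294, -0.6074, 0.2494]
orientation: [-3.141, 0.007, 0.0]
contact_force: [0.4, 0.2, 0.1]
grip_width: 0.0855
gripper_force: 0.0
```

```bash
python3 - <<'E'
from h import *
im=cv2.imread('pics/top1.png');c=r.camera_info('top');hsv=cv2.cvtColor(im,cv2.COLOR_BGR2HSV)
white=(hsv[...,2]>120)&(hsv[...,1]<60)
pink=(hsv[...,1]>70)&(hsv[...,0]>150)&(hsv[...,2]>120)
for n,m,s,z in [('adapter',white,(287,251),.01),('pink',pink,(367,180),.01),('pink',pink,(177,330),.01),('pink',pink,(430,352),.01)]: print(n,circ(c,m,s,z))
for m in (white[220:285,250:325],): print(np.where(m.any(1))[0][[0,-1]]+220,np.where(m.any(0))[0][[0,-1]]+250)
for p in [((256,251),(317,251)),((287,221),(287,281))]: print(np.linalg.norm(ray(c,p[0],.01)-ray(c,p[1],.01)))
m=(white*255).astype(np.uint8)[210:300,240:335]; cv2.imwrite('pics/m.png',cv2.resize(np.hstack([m,hsv[210:300,240:335,2]]),None,fx=4,fy=4,interpolation=0))
E
```

```text
adapter (array([447. ,  32.7]), 117.0)
pink (array([569.9, -97.6]), 100.8)
pink (array([318.5, 208.3]), 100.3)
pink (array([ 288.3, -196.5]), 100.9)
[220 284] [250 324]
0.09991012902493127
0.09888504754108451
```

View pics/m.png

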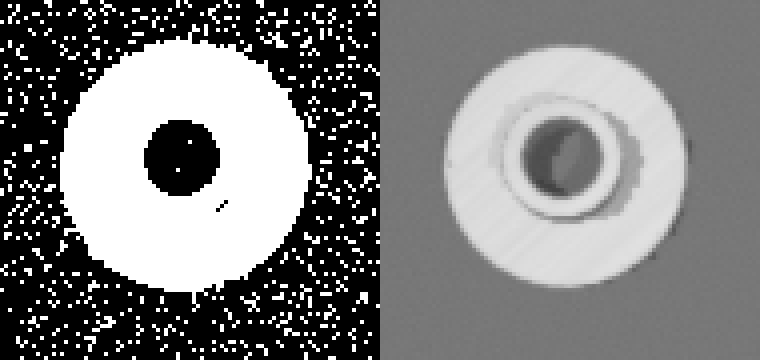

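The mask picks up bench noise, which explains the oversized circle. The value image shows the rim at 100 mm, centred near pixel (286.5,251.3). I'm moving over it and remeasuring with a higher threshold.

step_arm([
  {"rx": 0, "ry": 0, "rz": 0, "dx": 14, "dy": -58, "dz": 0, "gripper": 1},
  {"rx": 0, "ry": 0, "rz": 0, "dx": 14, "dy": -58, "dz": 0, "gripper": 1},
  {"rx": 0, "ry": 0, "rz": 0, "dx": 14, "dy": -58, "dz": 0, "gripper": 1},
  {"rx": 0, "ry": 0, "rz": 0, "dx": 14, "dy": -58, "dz": 0, "gripper": 1},
  {"rx": 0, "ry": 0, "rz": 0, "dx": 14, "dy": -58, "dz": 0, "gripper": 1},
  {"rx": 0, "ry": 0, "rz": 0, "dx": 14, "dy": -58, "dz": 0, "gripper": 1},
  {"rx": 0, "ry": 0, "rz": 0, "dx": 14, "dy": -58, "dz": 0, "gripper": 1},
  {"rx": 0, "ry": 0, "rz": 0, "dx": 14, "dy": -58, "dz": 0, "gripper": 1},
  {"rx": 0, "ry": 0, "rz": 0, "dx": 14, "dy": -58, "dz": 0, "gripper": 1},
  {"rx": 0, "ry": 0, "rz": 0, "dx": 14, "dy": -58, "dz": 0, "gripper": 1},
  {"rx": 0, "ry": 0, "rz": 0, "dx": 13, "dy": -61, "dz": 0, "gripper": 1},
  {"rx": 0, "ry": 0, "rz": 0, "dx": 0, "dy": 0, "dz": 60, "gripper": 1},
  {"rx": 0, "ry": 0, "rz": 0, "dx": 0, "dy": 0, "dz": 0, "gripper": 1},
])

```text
clock: 2.1
tcp_pos: [0.4433, 0.0332, 0.1865]
orientation: [3.141, 0.003, -0.014]
contact_force: [-0.4, -1.1, 1.6]
grip_width: 0.0855
gripper_force: 0.0
```

```bash
python3 - <<'E'
from h import *
im=cv2.imread('pics/top1.png');c=r.camera_info('top')
for n,s,z in [('adapter',(287,251),.01),('bush',(296,130),.008)]: print(n,circ(c,im.min(2)>145,s,z))
im=cv2.imread('pics/scene1.png');c=r.camera_info('scene')
for n,s,z in [('adapter',(348,250),.008),('bush',(301,325),.006)]: print('scene',n,circ(c,im.min(2)>145,s,z))
o=r.get_obs();cw=r.camera_info('wrist');im=r.grab_frame('wrist');cv2.imwrite('pics/w1.png',im)
print(o['tcp_pos'],o['orientation'],o['clock']);print('proj adapter hub',proj(cw,(.447,.034,.04)), ray(cw,(320,240),.04))
E
```

```text
adapter (array([447.4,  36. ]), 100.1)
bush (array([655. ,  22.9]), 69.9)
scene adapter (array([440.5,  35.6]), 109.1)
scene bush (array([648.3,  20.1]), 82.4)
[0.44327833 0.03322504 0.18654448] [ 3.14053332  0.00319    -0.01425199] 2.1
proj adapter hub [316.48293045 217.46275443] [0.42756298 0.03101715 0.04      ]
```

View pics/w1.png

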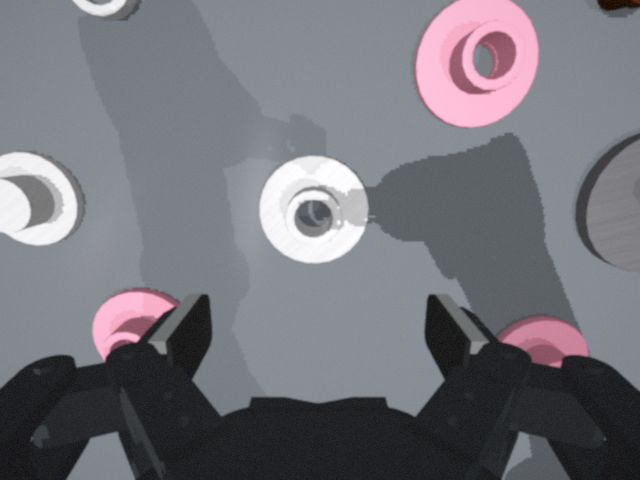

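The wrist view shows the adapter with its flange centred at (314,209) and hub top at (314,215), between the fingers. The closed-top blind is on the left and the pink ones are around it. I'll check this point against the top view.

```bash
python3 - <<'E'
from h import *
cw=r.camera_info('wrist');print(ray(cw,(314,215),.04)*1000,ray(cw,(314,209),.01)*1000)
print(np.linalg.norm(ray(cw,(260,209),.01)-ray(cw,(368,209),.01)))
E
```

```text
[451.08634747  35.80106735  40.        ] [450.45548329  36.09222085  10.        ]
0.09886767907228766
```

step_arm([
  {"rx": 0, "ry": 0, "rz": 0, "dx": 6, "dy": -3, "dz": 50, "gripper": 1},
  {"rx": 0, "ry": 0, "rz": 0, "dx": 0, "dy": 0, "dz": 50, "gripper": 1},
  {"rx": 0, "ry": 0, "rz": 0, "dx": 0, "dy": 0, "dz": 30, "gripper": 1},
  {"rx": 0, "ry": 0, "rz": 0, "dx": 0, "dy": 0, "dz": 20, "gripper": 1},
  {"rx": 0, "ry": 0, "rz": 0, "dx": 0, "dy": 0, "dz": 0, "gripper": 1},
  {"rx": 0, "ry": 0, "rz": 0, "dx": 0, "dy": 0, "dz": 0, "gripper": -1},
  {"rx": 0, "ry": 0, "rz": 0, "dx": 0, "dy": 0, "dz": 0, "gripper": -1},
  {"rx": 0, "ry": 0, "rz": 0, "dx": 0, "dy": 0, "dz": 0, "gripper": -1},
  {"rx": 0, "ry": 0, "rz": 0, "dx": 0, "dy": 0, "dz": 0, "gripper": -1},
  {"rx": 0, "ry": 0, "rz": 0, "dx": 0, "dy": 0, "dz": 0, "gripper": -1},
], grip_force=60)

```text
clock: 3.4
tcp_pos: [0.4528, 0.0365, 0.0398]
orientation: [3.142, 0.001, 0.0]
contact_force: [0.3, 0.1, -0.2]
grip_width: 0.0001
gripper_force: 0.0
```

The fingers shut on nothing, so I'm looking before I do anything else.

```bash
python3 - <<'E'
from h import *
o=r.get_obs();print(o['tcp_pos'],o['grip_width'],o['joints'])
a=r.grab_frame('wrist');b=r.grab_frame('scene');t=r.grab_frame('top')
cv2.imwrite('pics/c2.png',np.hstack([cv2.resize(a,(400,300)),cv2.resize(b[150:350,200:466],(400,300))]))
cv2.imwrite('pics/t2.png',t);cv2.imwrite('pics/s2.png',b)
E
```

```text
[0.45278452 0.03649574 0.0397826 ] 0.00012463161530647037 [ 0.03709727  0.43617845 -0.30285363  2.19867794  0.24859645  0.5378676
 -2.02380088]
```

View pics/c2.png

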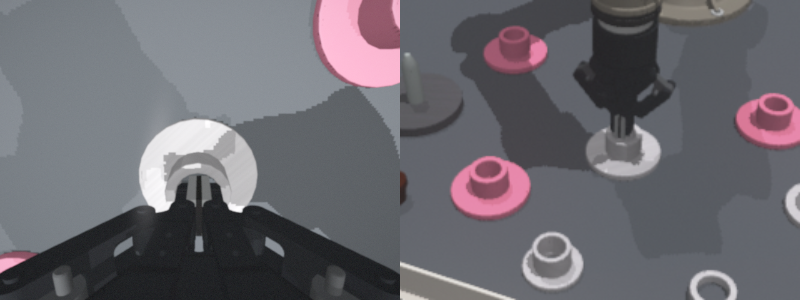

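```bash
python3 - <<'E'
from h import *
cw=r.camera_info('wrist');t=r.get_obs()['tcp_pos']
print('flange',ray(cw,(318,285),.01)*1000, 'w',np.linalg.norm(ray(cw,(222,285),.01)-ray(cw,(413,285),.01)))
for z in (0.018,.04,.06): print(z,proj(cw,(t[0],t[1],z)))
R,_=cv2.Rodrigues(cw['rvec']);print('cam',-R.T@cw['tvec'].ravel(),R[2])
im=cv2.imread('pics/t2.png');print(circ(r.camera_info('top'),im.min(2)>145,(287,251),.01))
a=r.grab_frame('wrist')[230:410,190:450];b=cv2.imread('pics/s2.png')[170:280,300:400]
cv2.imwrite('pics/c3.png',np.hstack([cv2.resize(a,(430,300)),cv2.resize(b,(300,300))]))
E
```

```text
flange [446.27772147  36.21907595  10.        ] w 0.09982690030111965
0.018 [317.43878705 279.11692075]
0.04 [317.3883235  297.84722627]
0.06 [317.32887616 319.91200129]
cam [0.51875796 0.03633285 0.18389586] [-2.64155601e-01 -3.35565700e-04 -9.64480018e-01]Traceback (most recent call last):
  File "<stdin>", line 6, in <module>
  File "h.py", line 17, in circ
    x,y=seed;w=l[y-25:y+25,x-25:x+25];w=w[w>0];k=np.bincount(w).argmax()
                                                 ~~~~~~~~~~~~~~~~~~~~~^^
ValueError: attempt to get argmax of an empty sequence
```

```bash
python3 - <<'E'
from h import *
a=r.grab_frame('wrist')[200:400,190:450];b=cv2.imread('pics/s2.png')[170:280,300:400]
cv2.imwrite('pics/c3.png',np.hstack([cv2.resize(a,(450,346),interpolation=2),cv2.resize(b,(315,346),interpolation=2)]))
E
```

```text
(no output)
```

View pics/c3.png

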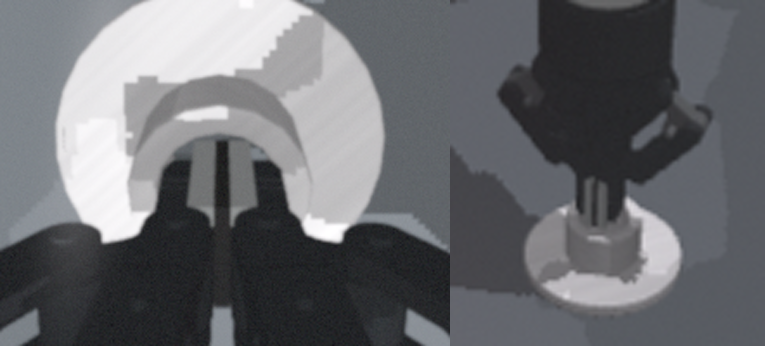

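The shut fingers ended up inside the bore, so the open fingertips had been too high, above the hub's rim. I'm lifting out, pre-setting a narrower opening, and measuring the adapter again.

step_arm([
  {"rx": 0, "ry": 0, "rz": 0, "dx": 0, "dy": 0, "dz": -10, "gripper": -1},
  {"rx": 0, "ry": 0, "rz": 0, "dx": 0, "dy": 0, "dz": -30, "gripper": -1},
  {"rx": 0, "ry": 0, "rz": 0, "dx": 0, "dy": 0, "dz": -40, "gripper": -1},
  {"rx": 0, "ry": 0, "rz": 0, "dx": 0, "dy": 0, "dz": -40, "gripper": 0.5},
  {"rx": 0, "ry": 0, "rz": 0, "dx": 0, "dy": 0, "dz": 0, "gripper": 0.5},
  {"rx": 0, "ry": 0, "rz": 0, "dx": 0, "dy": 0, "dz": 0, "gripper": 0.5},
  {"rx": 0, "ry": 0, "rz": 0, "dx": 0, "dy": 0, "dz": 0, "gripper": 0.5},
])

```text
clock: 4.47
tcp_pos: [0.4519, 0.0363, 0.1587]
orientation: [3.141, 0.001, -0.003]
contact_force: [0.4, -0.3, -0.9]
grip_width: 0.0641
gripper_force: 0.0
```

```bash
python3 - <<'E'
from h import *
o=r.get_obs();cw=r.camera_info('wrist');im=r.grab_frame('wrist');cv2.imwrite('pics/w3.png',im)
t=o['tcp_pos'];print(t,o['grip_width'])
p=proj(cw,(.449,.036,.01)).astype(int);print(p)
m=(im.min(2)>170);m[int(p[1])+75:]=0
print(circ(cw,m,tuple(p),.01))
cv2.imwrite('pics/v3.png',np.hstack([cv2.resize(im,(520,390)),cv2.resize((m*255).astype(np.uint8),(260,390))[...,None].repeat(3,2)]))
E
```

```text
[0.45189119 0.03633273 0.15870847] 0.0641336208958034
[317 225]
(array([446.1,  36.9]), 100.3)
```

View pics/v3.png

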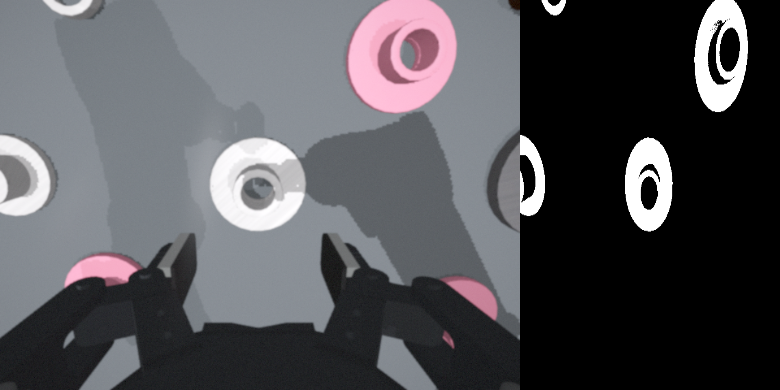

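The adapter flange is at pixel (317,226) in the full frame, about (446,37) mm with a 100 mm diameter, and it sits flat. The fingers are 64 mm apart. I'm going down again, lower this time.

step_arm([
  {"rx": 0, "ry": 0, "rz": 0, "dx": -4, "dy": 0, "dz": 40, "gripper": 0.5},
  {"rx": 0, "ry": 0, "rz": 0, "dx": 0, "dy": 0, "dz": 40, "gripper": 0.5},
  {"rx": 0, "ry": 0, "rz": 0, "dx": 0, "dy": 0, "dz": 25, "gripper": 0.5},
  {"rx": 0, "ry": 0, "rz": 0, "dx": 0, "dy": 0, "dz": 12, "gripper": 0.5},
  {"rx": 0, "ry": 0, "rz": 0, "dx": 0, "dy": 0, "dz": 9, "gripper": 0.5},
  {"rx": 0, "ry": 0, "rz": 0, "dx": 0, "dy": 0, "dz": 0, "gripper": 0.5},
])

```text
clock: 5.28
tcp_pos: [0.4488, 0.0365, 0.0336]
orientation: [3.142, 0.001, -0.001]
contact_force: [-0.4, -0.3, 0.4]
grip_width: 0.0638
gripper_force: 0.0
```

step_arm([
  {"rx": 0, "ry": 0, "rz": 0, "dx": 0, "dy": 0, "dz": 0, "gripper": -1},
  {"rx": 0, "ry": 0, "rz": 0, "dx": 0, "dy": 0, "dz": 0, "gripper": -1},
  {"rx": 0, "ry": 0, "rz": 0, "dx": 0, "dy": 0, "dz": 0, "gripper": -1},
], grip_force=60)

```text
clock: 5.65
tcp_pos: [0.4495, 0.0368, 0.0353]
orientation: [3.142, 0.0, 0.003]
contact_force: [-4.3, 0.5, 12.4]
grip_width: 0.0418
gripper_force: 58.9
```

step_arm([
  {"rx": 0, "ry": 0, "rz": 0, "dx": 0, "dy": 0, "dz": 0, "gripper": -1},
])

```text
clock: 5.78
tcp_pos: [0.4495, 0.0368, 0.0353]
orientation: [3.142, 0.001, 0.003]
contact_force: [-3.1, 1.4, 12.6]
grip_width: 0.0422
gripper_force: 58.9
```

```bash
python3 - <<'E'
from h import *
o=r.get_obs();print(o['tcp_pos'],o['grip_width'],o['gripper_force'],o['contact_force'],o['moment'])
a=r.grab_frame('wrist')[200:400,190:450];b=r.grab_frame('scene')[170:280,300:400]
cv2.imwrite('pics/c4.png',np.hstack([cv2.resize(a,(450,346),interpolation=2),cv2.resize(b,(315,346),interpolation=2)]))
E
```

```text
[0.44947883 0.03678162 0.0352832 ] 0.04220525979105524 58.94071586430073 [-3.05683384  1.39476313 12.57141813] [ 0.20449798  0.79194313 -0.04019597]
```

View pics/c4.png

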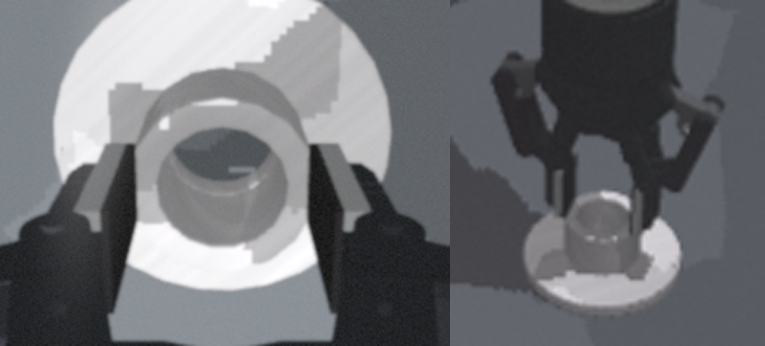

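The pads are on both sides of the hub but only by the tips, and something is wedging it. I'll work out the tip height from the pad corner, full-frame pixel (267,284).

```bash
python3 - <<'E'
from h import *
cw=r.camera_info('wrist')
for z in (.015,.02,.025,.03,.035,.04): print(z,proj(cw,(.4605,.0608,z)).round(),proj(cw,(.4605,.0128,z)).round(),'rear',proj(cw,(.4385,.0608,z)).round())
# hub top rim & flange
for cx,cy,z in [(222,172,.04),(222,130,.01)]: print(ray(cw,(190+cx*.578,200+cy*.578),z)*1000)
E
```

```text
0.015 [268. 259.] [367. 259.] rear [269. 301.]
0.02 [266. 262.] [368. 262.] rear [268. 305.]
0.025 [265. 266.] [370. 266.] rear [267. 310.]
0.03 [263. 270.] [371. 270.] rear [265. 315.]
0.035 [262. 274.] [373. 274.] rear [264. 320.]
0.04 [260. 278.] [375. 278.] rear [262. 325.]
[450.76526724  36.37506854  40.        ]
[450.25201108  36.33383707  10.        ]
```

The numbers fit tips resting on or near the hub's rim, so the open pads stand further back than I assumed. I'm opening, then feeling downward in small steps toward the flange.

step_arm([
  {"rx": 0, "ry": 0, "rz": 0, "dx": 0, "dy": 0, "dz": 0, "gripper": 0.5},
  {"rx": 0, "ry": 0, "rz": 0, "dx": 0, "dy": 0, "dz": 0, "gripper": 0.5},
  {"rx": 0, "ry": 0, "rz": 0, "dx": 0, "dy": 0, "dz": 3, "gripper": 0.5},
  {"rx": 0, "ry": 0, "rz": 0, "dx": 0, "dy": 0, "dz": 3, "gripper": 0.5},
])

```text
clock: 6.38
tcp_pos: [0.4488, 0.0364, 0.0274]
orientation: [3.142, 0.001, -0.0]
contact_force: [-0.1, -0.2, 0.3]
grip_width: 0.0644
gripper_force: 0.0
```

```bash
python3 - <<'E'
from h import *
o=r.get_obs();print(o['tcp_pos'],o['grip_width'],o['contact_force'])
cw=r.camera_info('wrist');im=r.grab_frame('wrist');cv2.imwrite('pics/w5.png',im)
g=cv2.resize(im[180:420,160:480],(640,480),interpolation=2);cv2.imwrite('pics/c5.png',g)
E
```

```text
[0.44876579 0.03643433 0.02744844] 0.06435412930736806 [-0.0769399  -0.20479105  0.3188193 ]
```

View pics/c5.png

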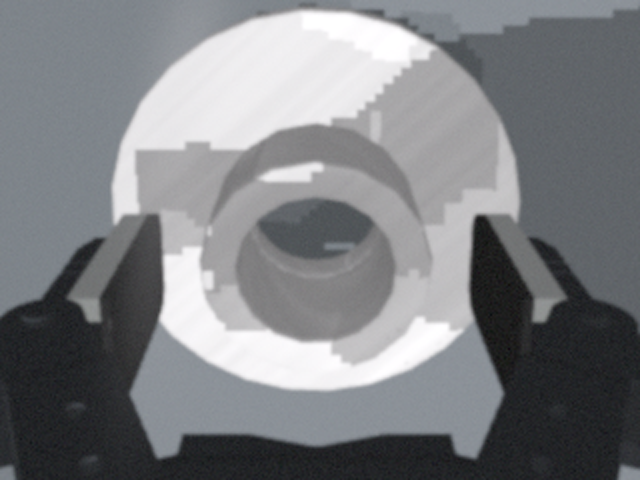

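The pads straddle the hub, with tip corners at full-frame pixels (240,287) and (396,287) and the hub top centred at (318,313). How far the tips reach is ambiguous, so I'll find the flange by touch, with the force reported after each short call.

step_arm([
  {"rx": 0, "ry": 0, "rz": 0, "dx": 0, "dy": 0, "dz": 2, "gripper": 0.5},
  {"rx": 0, "ry": 0, "rz": 0, "dx": 0, "dy": 0, "dz": 2, "gripper": 0.5},
  {"rx": 0, "ry": 0, "rz": 0, "dx": 0, "dy": 0, "dz": 0, "gripper": 0.5},
])

```text
clock: 6.8
tcp_pos: [0.4486, 0.0365, 0.0235]
orientation: [3.142, 0.001, -0.001]
contact_force: [0.1, -0.3, 0.2]
grip_width: 0.0643
gripper_force: 0.0
```

step_arm([
  {"rx": 0, "ry": 0, "rz": 0, "dx": 0, "dy": 0, "dz": 2, "gripper": 0.5},
  {"rx": 0, "ry": 0, "rz": 0, "dx": 0, "dy": 0, "dz": 2, "gripper": 0.5},
  {"rx": 0, "ry": 0, "rz": 0, "dx": 0, "dy": 0, "dz": 0, "gripper": 0.5},
])

```text
clock: 7.18
tcp_pos: [0.4487, 0.0365, 0.0195]
orientation: [3.142, 0.001, -0.0]
contact_force: [0.9, -0.6, 0.2]
grip_width: 0.064
gripper_force: 0.0
```

step_arm([
  {"rx": 0, "ry": 0, "rz": 0, "dx": 0, "dy": 0, "dz": 0, "gripper": -1},
  {"rx": 0, "ry": 0, "rz": 0, "dx": 0, "dy": 0, "dz": 0, "gripper": -1},
  {"rx": 0, "ry": 0, "rz": 0, "dx": 0, "dy": 0, "dz": 0, "gripper": -1},
])

```text
clock: 7.55
tcp_pos: [0.4488, 0.0366, 0.0203]
orientation: [3.141, 0.0, 0.0]
contact_force: [-1.5, -0.2, 8.2]
grip_width: 0.0459
gripper_force: 60.1
```

step_arm([
  {"rx": 0, "ry": 0, "rz": 0, "dx": 0, "dy": 0, "dz": -5, "gripper": -1},
  {"rx": 0, "ry": 0, "rz": 0, "dx": 0, "dy": 0, "dz": -10, "gripper": -1},
  {"rx": 0, "ry": 0, "rz": 0, "dx": 0, "dy": 0, "dz": -10, "gripper": -1},
  {"rx": 0, "ry": 0, "rz": 0, "dx": 0, "dy": 0, "dz": 0, "gripper": -1},
])

```text
clock: 8.05
tcp_pos: [0.4496, 0.0365, 0.0457]
orientation: [-3.141, -0.0, -0.003]
contact_force: [0.2, 0.3, -4.3]
grip_width: 0.0463
gripper_force: 62.0
```

```bash
python3 - <<'E'
from h import *
o=r.get_obs();print(o['tcp_pos'],o['grip_width'],o['contact_force'],o['moment'])
cw=r.camera_info('wrist');im=r.grab_frame('wrist');cv2.imwrite('pics/w6.png',im)
p=(318,290)
for z in (.01,.035): print(circ(cw,im.min(2)>165,p,z))
s=r.grab_frame('scene');cv2.imwrite('pics/s6.png',s)
E
```

```text
[0.44956064 0.03653855 0.04567237] 0.0463333764930498 [ 0.21150078  0.34222678 -4.29004812] [ 0.03562051  0.02078401 -0.00759853]
(array([442.8,  42.3]), 35.3)
(array([452.8,  41.5]), 30.4)
```

Lifted. The 4.3 N load means 0.43 kg, which is in range, and the near-zero moment means it hangs level. I'm carrying it beside the stand for one close look at the post.

step_arm([
  {"rx": 0, "ry": 0, "rz": 0, "dx": 0, "dy": 0, "dz": -30, "gripper": -1},
  {"rx": 0, "ry": 0, "rz": 0, "dx": 0, "dy": 0, "dz": -40, "gripper": -1},
  {"rx": 0, "ry": 0, "rz": 0, "dx": 0, "dy": 10, "dz": -40, "gripper": -1},
  {"rx": 0, "ry": 0, "rz": 0, "dx": -5, "dy": 30, "dz": 0, "gripper": -1},
  {"rx": 0, "ry": 0, "rz": 0, "dx": -5, "dy": 40, "dz": 0, "gripper": -1},
  {"rx": 0, "ry": 0, "rz": 0, "dx": -10, "dy": 40, "dz": 0, "gripper": -1},
  {"rx": 0, "ry": 0, "rz": 0, "dx": -10, "dy": 40, "dz": 0, "gripper": -1},
  {"rx": 0, "ry": 0, "rz": 0, "dx": -10, "dy": 40, "dz": 0, "gripper": -1},
  {"rx": 0, "ry": 0, "rz": 0, "dx": 0, "dy": 40, "dz": 0, "gripper": -1},
  {"rx": 0, "ry": 0, "rz": 0, "dx": 0, "dy": 40, "dz": 0, "gripper": -1},
  {"rx": 0, "ry": 0, "rz": 0, "dx": 0, "dy": 30, "dz": 0, "gripper": -1},
  {"rx": 0, "ry": 0, "rz": 0, "dx": 0, "dy": 0, "dz": 0, "gripper": -1},
  {"rx": 0, "ry": 0, "rz": 0, "dx": 0, "dy": 0, "dz": 0, "gripper": -1},
])

```text
clock: 9.78
tcp_pos: [0.4086, -0.2726, 0.1542]
orientation: [-3.141, -0.001, 0.002]
contact_force: [-0.3, 1.3, -2.6]
grip_width: 0.046
gripper_force: 63.1
```

```bash
python3 - <<'E'
from h import *
o=r.get_obs();print(o['tcp_pos'],o['orientation'],o['grip_width'],o['contact_force'],o['clock'])
cw=r.camera_info('wrist');im=r.grab_frame('wrist');cv2.imwrite('pics/w7.png',im);np.save('cw7.npy',cw,allow_pickle=True)
print(proj(cw,(.456,-.273,.093)),proj(cw,(.456,-.273,.015)))
s=r.grab_frame('scene');cv2.imwrite('pics/s7.png',s)
cs=r.camera_info('scene');t=o['tcp_pos'];u=proj(cs,t-[0,0,.02]).astype(int);print(u)
cv2.imwrite('pics/c7.png',np.hstack([cv2.resize(im,(480,360)),cv2.resize(s[u[1]-80:u[1]+100,u[0]-80:u[0]+80],(320,360),interpolation=2)]))
E
```

```text
[ 0.40859352 -0.27258574  0.15417055] [-3.14051856e+00 -1.41839387e-03  1.62787187e-03] 0.046001700499593144 [-0.33800043  1.32964378 -2.58821237] 9.775
[318.37022555 175.07842393] [318.32976763 165.82344927]
[212 157]
```

View pics/c7.png

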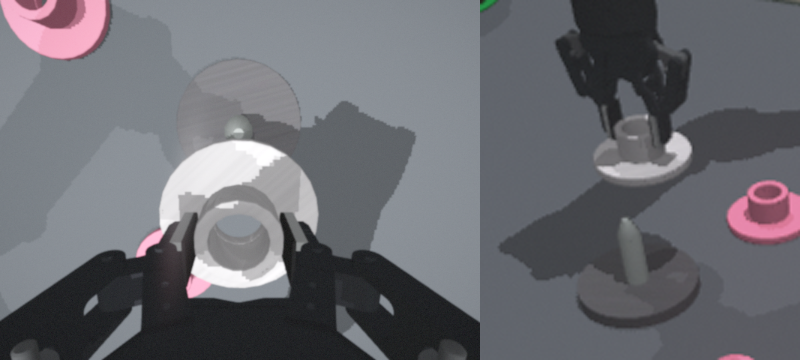

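The adapter is held level. The post tip is at full-frame (317,176), against (318,175) predicted for stand (456,-273) mm, so the stand position holds. I'll find the adapter's offset in the grip from its flange at (318.7,285) and hub at (317.5,316).

```bash
python3 - <<'E'
from h import *
cw=r.camera_info('wrist');t=r.get_obs()['tcp_pos'];print(t)
print(ray(cw,(318.7,285),.144)*1000,ray(cw,(317.5,316),.174)*1000, np.linalg.norm(ray(cw,(212,285),.144)-ray(cw,(425,285),.144)))
print(ray(cw,(317.5,176),.093)*1000)
im=cv2.imread('pics/w7.png');m=im.min(2)>165;m[400:]=0;print(circ(cw,m,(318,220),.144))
E
```

```text
[ 0.40888961 -0.27218288  0.15440306]
[ 410.46023    -272.79857125  144.        ] [ 410.18214457 -272.28982663  174.        ] 0.09900569597574449
[ 455.81099615 -272.08197003   93.        ]
(array([ 401.9, -262.6]), 120.0)
```

step_arm([
  {"rx": 0, "ry": 0, "rz": 0, "dx": 15, "dy": 0, "dz": 0, "gripper": -1},
  {"rx": 0, "ry": 0, "rz": 0, "dx": 20, "dy": 0, "dz": 0, "gripper": -1},
  {"rx": 0, "ry": 0, "rz": 0, "dx": 10, "dy": 0, "dz": 0, "gripper": -1},
  {"rx": 0, "ry": 0, "rz": 0, "dx": 0, "dy": 0, "dz": 10, "gripper": -1},
  {"rx": 0, "ry": 0, "rz": 0, "dx": 0, "dy": 0, "dz": 20, "gripper": -1},
  {"rx": 0, "ry": 0, "rz": 0, "dx": 0, "dy": 0, "dz": 10, "gripper": -1},
  {"rx": 0, "ry": 0, "rz": 0, "dx": 0, "dy": 0, "dz": 10, "gripper": -1},
  {"rx": 0, "ry": 0, "rz": 0, "dx": 0, "dy": 0, "dz": 10, "gripper": -1},
  {"rx": 0, "ry": 0, "rz": 0, "dx": 0, "dy": 0, "dz": 5, "gripper": -1},
  {"rx": 0, "ry": 0, "rz": 0, "dx": 0, "dy": 0, "dz": 0, "gripper": -1},
  {"rx": 0, "ry": 0, "rz": 0, "dx": 0, "dy": 0, "dz": 0, "gripper": -1},
])

```text
clock: 11.25
tcp_pos: [0.4542, -0.2736, 0.09]
orientation: [3.141, 0.001, 0.001]
contact_force: [0.2, -0.3, -3.2]
grip_width: 0.0457
gripper_force: 63.0
```

step_arm([
  {"rx": 0, "ry": 0, "rz": 0, "dx": 0, "dy": 0, "dz": 10, "gripper": -1},
  {"rx": 0, "ry": 0, "rz": 0, "dx": 0, "dy": 0, "dz": 10, "gripper": -1},
  {"rx": 0, "ry": 0, "rz": 0, "dx": 0, "dy": 0, "dz": 10, "gripper": -1},
  {"rx": 0, "ry": 0, "rz": 0, "dx": 0, "dy": 0, "dz": 8, "gripper": -1},
  {"rx": 0, "ry": 0, "rz": 0, "dx": 0, "dy": 0, "dz": 0, "gripper": -1},
])

```text
clock: 11.88
tcp_pos: [0.4535, -0.2732, 0.0509]
orientation: [-3.141, -0.001, 0.002]
contact_force: [-0.5, 0.4, -3.5]
grip_width: 0.0457
gripper_force: 63.0
```

step_arm([
  {"rx": 0, "ry": 0, "rz": 0, "dx": 0, "dy": 0, "dz": 4, "gripper": -1},
  {"rx": 0, "ry": 0, "rz": 0, "dx": 0, "dy": 0, "dz": 4, "gripper": -1},
  {"rx": 0, "ry": 0, "rz": 0, "dx": 0, "dy": 0, "dz": 2, "gripper": -1},
  {"rx": 0, "ry": 0, "rz": 0, "dx": 0, "dy": 0, "dz": 0, "gripper": -1},
])

```text
clock: 12.38
tcp_pos: [0.4539, -0.2735, 0.0416]
orientation: [-3.142, -0.001, 0.0]
contact_force: [0.9, -0.3, -3.6]
grip_width: 0.0459
gripper_force: 63.1
```

step_arm([
  {"rx": 0, "ry": 0, "rz": 0, "dx": 0, "dy": 0, "dz": 2, "gripper": -1},
  {"rx": 0, "ry": 0, "rz": 0, "dx": 0, "dy": 0, "dz": 2, "gripper": -1},
  {"rx": 0, "ry": 0, "rz": 0, "dx": 0, "dy": 0, "dz": 0, "gripper": -1},
])

```text
clock: 12.75
tcp_pos: [0.4538, -0.2735, 0.0375]
orientation: [-3.141, -0.001, 0.0]
contact_force: [-0.8, -0.1, -3.1]
grip_width: 0.0458
gripper_force: 63.1
```

step_arm([
  {"rx": 0, "ry": 0, "rz": 0, "dx": 0, "dy": 0, "dz": 1.5, "gripper": -1},
  {"rx": 0, "ry": 0, "rz": 0, "dx": 0, "dy": 0, "dz": 1.5, "gripper": -1},
  {"rx": 0, "ry": 0, "rz": 0, "dx": 0, "dy": 0, "dz": 0, "gripper": -1},
])

```text
clock: 13.12
tcp_pos: [0.454, -0.2736, 0.0353]
orientation: [3.141, 0.0, 0.0]
contact_force: [-2.6, 2.0, 5.0]
grip_width: 0.046
gripper_force: 63.8
```

It touched down at exactly the predicted height. Now I release, lift clear and go over to the bush.

step_arm([
  {"rx": 0, "ry": 0, "rz": 0, "dx": 0, "dy": 0, "dz": 0, "gripper": 0.6},
  {"rx": 0, "ry": 0, "rz": 0, "dx": 0, "dy": 0, "dz": 0, "gripper": 0.6},
  {"rx": 0, "ry": 0, "rz": 0, "dx": 0, "dy": 0, "dz": -10, "gripper": 0.6},
  {"rx": 0, "ry": 0, "rz": 0, "dx": 0, "dy": 0, "dz": -40, "gripper": 0.6},
  {"rx": 0, "ry": 0, "rz": 0, "dx": 0, "dy": 0, "dz": -50, "gripper": 0.6},
  {"rx": 0, "ry": 0, "rz": 0, "dx": 0, "dy": 0, "dz": -30, "gripper": 0.6},
  {"rx": 0, "ry": 0, "rz": 0, "dx": 20, "dy": -40, "dz": 0, "gripper": 0.6},
  {"rx": 0, "ry": 0, "rz": 0, "dx": 30, "dy": -50, "dz": 0, "gripper": 0.6},
  {"rx": 0, "ry": 0, "rz": 0, "dx": 30, "dy": -50, "dz": 0, "gripper": 0.6},
  {"rx": 0, "ry": 0, "rz": 0, "dx": 30, "dy": -50, "dz": 0, "gripper": 0.6},
  {"rx": 0, "ry": 0, "rz": 0, "dx": 30, "dy": -50, "dz": 0, "gripper": 0.6},
  {"rx": 0, "ry": 0, "rz": 0, "dx": 30, "dy": -50, "dz": 0, "gripper": 0.6},
  {"rx": 0, "ry": 0, "rz": 0, "dx": 20, "dy": -6, "dz": 0, "gripper": 0.6},
  {"rx": 0, "ry": 0, "rz": 0, "dx": 0, "dy": 0, "dz": 0, "gripper": 0.6},
  {"rx": 0, "ry": 0, "rz": 0, "dx": 0, "dy": 0, "dz": 0, "gripper": 0.6},
])

```text
clock: 15.0
tcp_pos: [0.6431, 0.0214, 0.1648]
orientation: [3.141, -0.001, -0.001]
contact_force: [-0.7, -0.0, 0.4]
grip_width: 0.0685
gripper_force: 0.0
```

```bash
python3 - <<'E'
from h import *
o=r.get_obs();print(o['tcp_pos'],o['orientation'],o['grip_width'],o['clock'])
cw=r.camera_info('wrist');im=r.grab_frame('wrist');cv2.imwrite('pics/w8.png',im)
p=proj(cw,(.657,.023,.008)).astype(int);print(p,r.camera_info('wrist')['tvec'])
for th in (150,165,180):
    m=im.min(2)>th;m[p[1]+70:]=0
    print(circ(cw,m,tuple(p),.008))
t=r.grab_frame('top');cv2.imwrite('pics/t8.png',t);c=r.camera_info('top')
print('adapter now',circ(c,t.min(2)>140,tuple(proj(c,(.456,-.273,.025)).astype(int)),.025),'bush',circ(c,t.min(2)>145,(296,130),.008))
E
```

```text
[0.64308176 0.02136752 0.16481544] [ 3.14082153e+00 -1.32884895e-03 -1.03931844e-03] 0.068468341581132 15.0
[315 204] [0.02166496 0.60196534 0.48567013]
(array([653.9,  24.1]), 69.3)
(array([653.9,  24.1]), 68.6)
(array([654.1,  24.1]), 68.0)
adapter now (array([ 379.9, -394.7]), 638.8) bush (array([650.7,  37.7]), 63.4)
```

The bush is at (654,24) mm with a 69 mm flange, which agrees with the top view. Going down on it.

step_arm([
  {"rx": 0, "ry": 0, "rz": 0, "dx": 12, "dy": -2.5, "dz": 40, "gripper": 0.6},
  {"rx": 0, "ry": 0, "rz": 0, "dx": 0, "dy": 0, "dz": 45, "gripper": 0.6},
  {"rx": 0, "ry": 0, "rz": 0, "dx": 0, "dy": 0, "dz": 30, "gripper": 0.6},
  {"rx": 0, "ry": 0, "rz": 0, "dx": 0, "dy": 0, "dz": 15, "gripper": 0.5},
  {"rx": 0, "ry": 0, "rz": 0, "dx": 0, "dy": 0, "dz": 10, "gripper": 0.5},
  {"rx": 0, "ry": 0, "rz": 0, "dx": 0, "dy": 0, "dz": 6, "gripper": 0.5},
  {"rx": 0, "ry": 0, "rz": 0, "dx": 0, "dy": 0, "dz": 0, "gripper": 0.5},
  {"rx": 0, "ry": 0, "rz": 0, "dx": 0, "dy": 0, "dz": 0, "gripper": 0.5},
])

```text
clock: 16.1
tcp_pos: [0.6564, 0.0251, 0.0196]
orientation: [-3.142, -0.001, -0.002]
contact_force: [0.2, 0.8, 0.3]
grip_width: 0.0643
gripper_force: 0.0
```

step_arm([
  {"rx": 0, "ry": 0, "rz": 0, "dx": 0, "dy": 0, "dz": 1, "gripper": -1},
  {"rx": 0, "ry": 0, "rz": 0, "dx": 0, "dy": 0, "dz": 0, "gripper": -1},
  {"rx": 0, "ry": 0, "rz": 0, "dx": 0, "dy": 0, "dz": 0, "gripper": -1},
  {"rx": 0, "ry": 0, "rz": 0, "dx": 0, "dy": 0, "dz": 0, "gripper": -1},
], grip_force=50)

```text
clock: 16.6
tcp_pos: [0.6564, 0.0252, 0.0187]
orientation: [3.142, 0.001, 0.002]
contact_force: [-1.2, 0.2, 5.6]
grip_width: 0.0423
gripper_force: 50.4
```

step_arm([
  {"rx": 0, "ry": 0, "rz": 0, "dx": 0, "dy": 0, "dz": -10, "gripper": -1},
  {"rx": 0, "ry": 0, "rz": 0, "dx": 0, "dy": 0, "dz": -30, "gripper": -1},
  {"rx": 0, "ry": 0, "rz": 0, "dx": 0, "dy": 0, "dz": -50, "gripper": -1},
  {"rx": 0, "ry": 0, "rz": 0, "dx": 0, "dy": 0, "dz": -50, "gripper": -1},
  {"rx": 0, "ry": 0, "rz": 0, "dx": -15, "dy": 20, "dz": -20, "gripper": -1},
  {"rx": 0, "ry": 0, "rz": 0, "dx": -30, "dy": 40, "dz": 0, "gripper": -1},
  {"rx": 0, "ry": 0, "rz": 0, "dx": -35, "dy": 40, "dz": 0, "gripper": -1},
  {"rx": 0, "ry": 0, "rz": 0, "dx": -35, "dy": 40, "dz": 0, "gripper": -1},
  {"rx": 0, "ry": 0, "rz": 0, "dx": -35, "dy": 40, "dz": 0, "gripper": -1},
  {"rx": 0, "ry": 0, "rz": 0, "dx": -35, "dy": 40, "dz": 0, "gripper": -1},
  {"rx": 0, "ry": 0, "rz": 0, "dx": -30, "dy": 40, "dz": 0, "gripper": -1},
  {"rx": 0, "ry": 0, "rz": 0, "dx": -20, "dy": 30, "dz": 0, "gripper": -1},
  {"rx": 0, "ry": 0, "rz": 0, "dx": -10, "dy": 8, "dz": 0, "gripper": -1},
  {"rx": 0, "ry": 0, "rz": 0, "dx": 0, "dy": 0, "dz": 0, "gripper": -1},
  {"rx": 0, "ry": 0, "rz": 0, "dx": 0, "dy": 0, "dz": 0, "gripper": -1},
])

```text
clock: 18.48
tcp_pos: [0.4121, -0.2715, 0.1779]
orientation: [-3.141, -0.005, -0.001]
contact_force: [0.7, 0.1, -2.1]
grip_width: 0.042
gripper_force: 51.2
```

```bash
python3 - <<'E'
from h import *
o=r.get_obs();t=o['tcp_pos'];print(t,o['orientation'],o['grip_width'],o['clock'],o['contact_force'],o['moment'])
cw=r.camera_info('wrist');im=r.grab_frame('wrist');cv2.imwrite('pics/w9.png',im)
zb=t[2]-.0187
# bore: dark blob inside bright hub ring, hub top at zb+.038
print('expect hub',proj(cw,(t[0],t[1],zb+.038)),'flange',proj(cw,(t[0],t[1],zb+.008)),'tip',proj(cw,(.4558,-.2725,.093)))
m=(im.min(2)>150).astype(np.uint8)
cn=cv2.findContours(m,cv2.RETR_EXTERNAL,cv2.CHAIN_APPROX_NONE)[0]
for c in cn:
    if cv2.contourArea(c)>1500: print(cv2.boundingRect(c),cv2.contourArea(c))
for y in range(150,400,12): 
    w=np.where(m[y])[0]; w=w[(w>170)&(w<470)]; print(y,(w.min(),w.max(),(w.min()+w.max())/2) if len(w) else None)
E
```

```text
[ 0.41207863 -0.27153352  0.17785355] [-3.14110941e+00 -4.64556256e-03 -1.14338239e-03] 0.04203845772538632 18.475 [ 0.68900844  0.07948241 -2.14632911] [-0.00917216  0.00932685  0.00150136]
expect hub [317.23733038 318.58798523] flange [317.3698545  287.87834486] tip [319.24618291 177.74566368]
(253, 271, 119, 116) 9112.0
(235, 101, 158, 192) 17980.5
(28, 0, 129, 88) 5850.5
150 (np.int64(254), np.int64(377), np.float64(315.5))
162 (np.int64(253), np.int64(381), np.float64(317.0))
174 (np.int64(250), np.int64(382), np.float64(316.0))
186 (np.int64(250), np.int64(379), np.float64(314.5))
198 (np.int64(252), np.int64(375), np.float64(313.5))
210 (np.int64(240), np.int64(368), np.float64(304.0))
222 (np.int64(238), np.int64(355), np.float64(296.5))
234 (np.int64(238), np.int64(362), np.float64(300.0))
246 (np.int64(241), np.int64(375), np.float64(308.0))
258 (np.int64(240), np.int64(383), np.float64(311.5))
270 (np.int64(240), np.int64(388), np.float64(314.0))
282 (np.int64(245), np.int64(391), np.float64(318.0))
294 (np.int64(273), np.int64(363), np.float64(318.0))
306 (np.int64(208), np.int64(369), np.float64(288.5))
318 (np.int64(196), np.int64(371), np.float64(283.5))
330 (np.int64(191), np.int64(371), np.float64(281.0))
342 (np.int64(268), np.int64(368), np.float64(318.0))
354 (np.int64(269), np.int64(360), np.float64(314.5))
366 (np.int64(260), np.int64(343), np.float64(301.5))
378 (np.int64(257), np.int64(274), np.float64(265.5))
390 None
```

```bash
python3 - <<'E'
from h import *
cw=r.camera_info('wrist');t=r.get_obs()['tcp_pos'];zb=t[2]-.0187
im=cv2.imread('pics/w9.png');g=cv2.GaussianBlur(im.min(2),(3,3),0)
print('scale px for bore 32, hub 44:',[proj(cw,(t[0],t[1]-d/2,zb+.038))[0]-proj(cw,(t[0],t[1]+d/2,zb+.038))[0] for d in (.032,.044)])
for th in (110,125,140,155,170):
    cn,h=cv2.findContours((g>th).astype(np.uint8),cv2.RETR_CCOMP,cv2.CHAIN_APPROX_NONE)
    for c,q in zip(cn,h[0]):
        if q[3]>=0 and cv2.contourArea(c)>600: print(th,cv2.boundingRect(c),[v for v in np.round(cv2.fitEllipse(c)[0],1)],np.round(cv2.fitEllipse(c)[1]))
c=cv2.HoughCircles(im.min(2)[230:400,200:440],cv2.HOUGH_GRADIENT,1,10,param1=80,param2=20,minRadius=25,maxRadius=75)
print(None if c is None else (c[0,:5]+[200,230,0]).round())
# adapter flange on stand: right/left limits, plane z=.025
for y in (150,162,174,186,198):
    w=np.where(g[y]>150)[0];w=w[(w>170)&(w<470)];print(ray(cw,(w.min(),y),.025)[1],ray(cw,(w.max(),y),.025)[1])
E
```

```text
scale px for bore 32, hub 44: [np.float64(82.9470426806028), np.float64(114.05218414547949)]
140 (276, 297, 85, 62) [np.float64(318.2), np.float64(327.7)] [61. 88.]
140 (300, 157, 43, 43) [np.float64(320.6), np.float64(177.5)] [40. 42.]
155 (274, 283, 88, 77) [np.float64(318.0), np.float64(321.4)] [75. 86.]
155 (299, 156, 44, 45) [np.float64(320.9), np.float64(178.0)] [43. 43.]
170 (299, 156, 45, 46) [np.float64(320.9), np.float64(178.2)] [44. 44.]
[[318. 292.  73.]
 [326. 320.  48.]
 [316. 310.  61.]
 [340. 334.  64.]
 [310. 320.  47.]]
-0.2224621728091135 -0.3200407933253951
-0.21881092279723235 -0.32292811480111894
-0.2150958940775234 -0.324224929741023
-0.21545444823946985 -0.32223384544357686
-0.21665453732529966 -0.31937232289932493
```

The bush's bore at (318,321) lies on the tool axis to about 1 mm. The seated adapter's bore at (321,178) matches the post, so the adapter is on it. Moving over the post and lowering.

step_arm([
  {"rx": 0, "ry": 0, "rz": 0, "dx": 15, "dy": 1.5, "dz": 0, "gripper": -1},
  {"rx": 0, "ry": 0, "rz": 0, "dx": 20, "dy": 0, "dz": 0, "gripper": -1},
  {"rx": 0, "ry": 0, "rz": 0, "dx": 9, "dy": 0, "dz": 0, "gripper": -1},
  {"rx": 0, "ry": 0, "rz": 0, "dx": 0, "dy": 0, "dz": 20, "gripper": -1},
  {"rx": 0, "ry": 0, "rz": 0, "dx": 0, "dy": 0, "dz": 30, "gripper": -1},
  {"rx": 0, "ry": 0, "rz": 0, "dx": 0, "dy": 0, "dz": 10, "gripper": -1},
  {"rx": 0, "ry": 0, "rz": 0, "dx": 0, "dy": 0, "dz": 10, "gripper": -1},
  {"rx": 0, "ry": 0, "rz": 0, "dx": 0, "dy": 0, "dz": 8, "gripper": -1},
  {"rx": 0, "ry": 0, "rz": 0, "dx": 0, "dy": 0, "dz": 0, "gripper": -1},
  {"rx": 0, "ry": 0, "rz": 0, "dx": 0, "dy": 0, "dz": 0, "gripper": -1},
])

```text
clock: 19.77
tcp_pos: [0.4553, -0.2747, 0.1002]
orientation: [3.141, 0.001, 0.001]
contact_force: [0.2, -0.1, -1.7]
grip_width: 0.0418
gripper_force: 51.2
```

step_arm([
  {"rx": 0, "ry": 0, "rz": 0, "dx": 0, "dy": -1, "dz": 6, "gripper": -1},
  {"rx": 0, "ry": 0, "rz": 0, "dx": 0, "dy": 0, "dz": 6, "gripper": -1},
  {"rx": 0, "ry": 0, "rz": 0, "dx": 0, "dy": 0, "dz": 6, "gripper": -1},
  {"rx": 0, "ry": 0, "rz": 0, "dx": 0, "dy": 0, "dz": 4, "gripper": -1},
  {"rx": 0, "ry": 0, "rz": 0, "dx": 0, "dy": 0, "dz": 0, "gripper": -1},
])

```text
clock: 20.4
tcp_pos: [0.4547, -0.2734, 0.0773]
orientation: [-3.141, -0.001, 0.001]
contact_force: [-0.3, 1.2, -1.1]
grip_width: 0.0418
gripper_force: 51.2
```

step_arm([
  {"rx": 0, "ry": 0, "rz": 0, "dx": 0, "dy": 0, "dz": 1.5, "gripper": -1},
  {"rx": 0, "ry": 0, "rz": 0, "dx": 0, "dy": 0, "dz": 1.5, "gripper": -1},
  {"rx": 0, "ry": 0, "rz": 0, "dx": 0, "dy": 0, "dz": 1, "gripper": -1},
  {"rx": 0, "ry": 0, "rz": 0, "dx": 0, "dy": 0, "dz": 0, "gripper": -1},
])

```text
clock: 20.9
tcp_pos: [0.455, -0.2735, 0.0737]
orientation: [3.142, 0.001, 0.0]
contact_force: [-0.0, 0.5, -1.6]
grip_width: 0.0423
gripper_force: 51.3
```

step_arm([
  {"rx": 0, "ry": 0, "rz": 0, "dx": 0, "dy": 0, "dz": 1, "gripper": -1},
  {"rx": 0, "ry": 0, "rz": 0, "dx": 0, "dy": 0, "dz": 1, "gripper": -1},
  {"rx": 0, "ry": 0, "rz": 0, "dx": 0, "dy": 0, "dz": 0, "gripper": -1},
])

```text
clock: 21.28
tcp_pos: [0.455, -0.2736, 0.0735]
orientation: [3.141, 0.0, 0.0]
contact_force: [-5.9, 2.5, 17.8]
grip_width: 0.0421
gripper_force: 53.0
```

Touchdown came at the predicted 73.5 mm. Releasing, lifting and backing off, then a check.

step_arm([
  {"rx": 0, "ry": 0, "rz": 0, "dx": 0, "dy": 0, "dz": -1.5, "gripper": -1},
  {"rx": 0, "ry": 0, "rz": 0, "dx": 0, "dy": 0, "dz": 0, "gripper": 0.6},
  {"rx": 0, "ry": 0, "rz": 0, "dx": 0, "dy": 0, "dz": 0, "gripper": 0.6},
  {"rx": 0, "ry": 0, "rz": 0, "dx": 0, "dy": 0, "dz": -10, "gripper": 0.6},
  {"rx": 0, "ry": 0, "rz": 0, "dx": 0, "dy": 0, "dz": -40, "gripper": 0.6},
  {"rx": 0, "ry": 0, "rz": 0, "dx": 0, "dy": 0, "dz": -50, "gripper": 0.6},
  {"rx": 0, "ry": 0, "rz": 0, "dx": -20, "dy": -30, "dz": -20, "gripper": 0.6},
  {"rx": 0, "ry": 0, "rz": 0, "dx": 0, "dy": -50, "dz": 0, "gripper": 0.6},
  {"rx": 0, "ry": 0, "rz": 0, "dx": 0, "dy": -50, "dz": 0, "gripper": 0.6},
  {"rx": 0, "ry": 0, "rz": 0, "dx": 0, "dy": -40, "dz": 0, "gripper": 0.6},
  {"rx": 0, "ry": 0, "rz": 0, "dx": 0, "dy": 0, "dz": 0, "gripper": 0.6},
])

```text
clock: 22.65
tcp_pos: [0.4351, -0.1005, 0.194]
orientation: [-3.141, -0.01, -0.002]
contact_force: [1.0, -1.4, -0.3]
grip_width: 0.0682
gripper_force: 0.0
```

```bash
python3 - <<'E'
from h import *
o=r.get_obs();print(o['tcp_pos'],o['clock'],o['contact_force'],o['grip_width'])
s=r.grab_frame('scene');cv2.imwrite('pics/s10.png',s);c=r.camera_info('scene')
t=r.grab_frame('top');cv2.imwrite('pics/t10.png',t);ct=r.camera_info('top')
def span(c,z,rad,im,x=.4555,y=-.273):
    P=np.array([proj(c,(x+rad*np.cos(a),y+rad*np.sin(a),z)) for a in np.linspace(0,6.28,60)]);return P.min(0).round(),P.max(0).round()
for n,c_,im in (('scene',c,s),('top',ct,t)):
    u=proj(c_,(.4555,-.273,.05)).astype(int);g=(cv2.GaussianBlur(im.min(2),(3,3),0)>135).astype(np.uint8)
    k,l,st,_=cv2.connectedComponentsWithStats(g)
    w=l[u[1]-45:u[1]+45,u[0]-40:u[0]+40];b=np.bincount(w[w>0]).argmax();print(n,'blob',st[b])
    for q in ((.015,.05),(.025,.05),(.055,.035),(.063,.035),(.093,.022)): print(q,*span(c_,*q,im))
print('blind',circ(ct,t.min(2)>145,(130,243),.009))
E
```

```text
[ 0.43513654 -0.10047067  0.19399766] 22.65 [ 0.98644695 -1.42203449 -0.28573867] 0.06816360503798917
scene blob [187 194  26  33 221]
(0.015, 0.05) [186. 202.] [234. 231.]
(0.025, 0.05) [186. 198.] [233. 227.]
(0.055, 0.035) [190. 191.] [224. 211.]
(0.063, 0.035) [189. 188.] [223. 208.]
(0.093, 0.022) [193. 180.] [215. 192.]
top blob [ 435  169   36   99 2260]
(0.015, 0.05) [444. 218.] [505. 278.]
(0.025, 0.05) [446. 217.] [507. 278.]
(0.055, 0.035) [461. 223.] [505. 267.]
(0.063, 0.035) [462. 222.] [507. 267.]
(0.093, 0.022) [477. 227.] [507. 257.]
blind (array([457.6, 293.4]), 85.6)
```

The arm's shadow falls on the stack, so I'm moving away and checking again by numbers.

step_arm([
  {"rx": 0, "ry": 0, "rz": 0, "dx": 5, "dy": -50, "dz": 0, "gripper": 0.6},
  {"rx": 0, "ry": 0, "rz": 0, "dx": 5, "dy": -50, "dz": 0, "gripper": 0.6},
  {"rx": 0, "ry": 0, "rz": 0, "dx": 5, "dy": -50, "dz": 0, "gripper": 0.6},
  {"rx": 0, "ry": 0, "rz": 0, "dx": 5, "dy": -50, "dz": 0, "gripper": 0.6},
  {"rx": 0, "ry": 0, "rz": 0, "dx": 5, "dy": -50, "dz": 0, "gripper": 0.6},
  {"rx": 0, "ry": 0, "rz": 0, "dx": 0, "dy": 0, "dz": 0, "gripper": 0.6},
  {"rx": 0, "ry": 0, "rz": 0, "dx": 0, "dy": 0, "dz": 0, "gripper": 0.6},
])

```text
clock: 23.62
tcp_pos: [0.4601, 0.1449, 0.193]
orientation: [3.141, -0.002, -0.001]
contact_force: [-0.8, -0.3, -0.3]
grip_width: 0.068
gripper_force: 0.0
```

```bash
python3 - <<'E'
from h import *
print(r.get_obs()['clock'])
for n,box in (('scene',(160,150,110,110)),('top',(420,190,120,120))):
    im=r.grab_frame(n);cv2.imwrite(f'pics/{n}11.png',im);x,y,w,h=box
    g=(cv2.GaussianBlur(im.min(2),(3,3),0)>140).astype(np.uint8)[y:y+h,x:x+w]
    k,l,st,_=cv2.connectedComponentsWithStats(g);b=1+st[1:,4].argmax();s=st[b];print(n,s[0]+x,s[1]+y,s[0]+s[2]+x-1,s[1]+s[3]+y-1,s[4])
    for yy in range(s[1],s[1]+s[3],4): q=np.where(l[yy]==b)[0];print((yy+y,q.min()+x,q.max()+x),end=' ')
    print()
E
```

```text
23.625
scene 187 190 233 226 715
(190, np.int64(217), np.int64(219)) (194, np.int64(193), np.int64(223)) (198, np.int64(190), np.int64(223)) (202, np.int64(191), np.int64(229)) (206, np.int64(191), np.int64(232)) (210, np.int64(188), np.int64(233)) (214, np.int64(187), np.int64(232)) (218, np.int64(188), np.int64(229)) (222, np.int64(191), np.int64(223)) (226, np.int64(199), np.int64(211)) 
top 447 219 508 280 2590
(219, np.int64(470), np.int64(483)) (223, np.int64(461), np.int64(492)) (227, np.int64(456), np.int64(498)) (231, np.int64(452), np.int64(502)) (235, np.int64(450), np.int64(505)) (239, np.int64(448), np.int64(507)) (243, np.int64(447), np.int64(508)) (247, np.int64(447), np.int64(508)) (251, np.int64(447), np.int64(508)) (255, np.int64(448), np.int64(508)) (259, np.int64(449), np.int64(507)) (263, np.int64(451), np.int64(505)) (267, np.int64(453), np.int64(503)) (271, np.int64(457), np.int64(500)) (275, np.int64(462), np.int64(495)) (279, np.int64(471), np.int64(488))
```

The outlines match a fully seated stack to about 2 px. In the scene view the adapter flange spans x 187–233 (predicted 186–233) and the bush flange 190–223 (predicted 189–223). The blind cover has not moved.

```bash
python3 -c "
from bench import r
print(r.hand_in())"
```

```text
the job is handed in; nothing more can be done
None
```

I seated the adapter on the base plate and the bush on the adapter, both flange down. I left the blind cover where it stood and handed the job in at about 24 s; the hand-in returned no verdict.

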